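# Fit the forming block on the glove-shaping stand

### The arm

A 6-joint arm with a two-finger parallel gripper is mounted at the origin on the work surface. World frame = base frame: x ahead of the robot, y to its left, z up, the work surface at z = 0. Lengths are in m, angles in rad, forces in N, time in s.
With the tool pointing down it reaches from about 0.225 to 0.875 m from the base axis. Payload 3.4 kg.
Tool frame: the origin (TCP) lies at the very end of the fingers, on their centre line; the grasp point (between the pads) lies 19 mm behind it; z points along the fingers, y is the line along which they close (so a half turn about z gives the same grasp; the last joint's range is limited). The gripper opens to 85 mm and grips with 20 to 120 N. Pads are 22 mm wide; open, the fingers measure 114 mm over their backs; the gripper's body (76 mm by 85 mm) begins 54 mm behind the grasp point. The pads swing forward as they close: fully open they stand 13 mm farther back than shut.
Start: joints at [1.166, 0.276, 1.505, -0, 1.361, -0.121], TCP at [0.161, 0.552, 0.193] pointing down, gripper open.
Joint ranges: [-2.89, 2.89], [-0.75, 2.08], [0.22, 2.7], [-1.18, 4.32], [0.11, 2.71], [-2.7, 2.7]. Speed limits (rad/s): [2.57, 2.57, 3.14, 3.14, 3.14, 3.14].

### API

Orientations are given as a unit quaternion [w, x, y, z].
In Python, from rig import manip, get_image, camera_info gives the robot as it stands. The module is installed in compiled form; this text tells all that it offers.
- The arm moves only by the shell command python3 -m crank 'ROWS' [FORCE]. ROWS is a JSON object of lists of equal length, an entry for each row: "translation": the shift along the tool's x, y, z in mm, a list of three; "roll": the turn about the tool's z in rad; "fingers": the opening, from 0 (shut) to 1 (fully open). A call has 1 to 8 rows; each row shifts and turns the commanded pose from where the row before left it, along the tool's axes as they then stand; what a row does not reach is not made up. A row lasts 1/10 s, in which the tool goes at most 50 mm and 8.59 degrees, less where a joint would pass 70% of its speed; a pose out of reach is approached as far as the arm can. A call is refused whole if a number of a shift passes 50 or a number of a turn 0.15, either way. A call with a gripper value outside its range is refused whole. The fingers move at their own pace and stop on an object; FORCE is the grip in N (left out, the last holds). Time passes only in rows, so rows that do not move let the fingers close. It gives the time, the measured TCP pose, the force, the opening and the grip force at its end, in the units of the state.
- manip.get_state(): the state, without advancing time (a new reading comes with each control period).
- get_image(name): name is "side" or "top"; returns the picture (400x640x3 uint8, blue, green, red); there is no depth.
- camera_info(name): a dict with "mtx" (3x3 intrinsics, pixels), "D" ([k1, k2, p1, p2, k3] as OpenCV has them; the pictures are not rectified), "rvec" (rotation vector, rad) and "tvec" (3), from world to camera coordinates, as OpenCV has them. Camera axes: x right, y down, z forward; pixel columns grow to the right and rows downward; lengths in m; the calibration is good to about 2 mm. A picture is of the moment at which its call begins. camera_info takes no time and is no camera call.
- manip.sign_off(): hands the job in; it is judged then, once.
The state is a dict: "clock": time; "qpos": joint angles; "qd": joint speeds; "effort": joint torques, N m; "position": TCP position; "ee_rot": TCP orientation; "contact_force": force on the tool from outside, world axes, zero at the start; "moment": the same for the moment, N m; "width": finger opening in m; "gripper_force": force on a finger pad.
Only numpy, scipy, OpenCV 4.12 (cv2) and the standard library are available. Lean on these libraries where they do the work, as an engineer would, in place of code of your own. Each camera call takes 0.05 s, during which the arm holds its last target. There are 200 camera calls.

### The job

Lift the cream forming block out of the rack, stand it upright on the round cork mat and let go. Then take it again across its orange ends and slide it down over the steel post of the blue stand, between the two cheeks, pressing until it clicks past the sprung balls and sits fully home on the base; lower it on, do not drop it. Let go, and leave the rubber spare, the jar and the mallet where they are.

Things in the scene. Friction and masses are not known exactly. Their poses are not given: they have to be found in the camera images.
- block: Loose cream forming block, 56 (own x) x 42 (own y) x 90 mm tall (own z, up), about 0.3 kg, dark top rim, orange panels on its narrow +x and -x ends (56 mm apart). Origin: centre of its underside. A 22.5 mm square bore runs upright right through. It starts upright in either stall of the rack, its x axis along the rack's. Half a turn about z makes no difference. Moderate friction.
- rack: Fixed dark wooden rack, 156 (own x) x 60 mm (own y), origin at the centre of its underside. Floor 8 mm thick; three dividers, 12 mm thick, 50 mm deep (y), tops 88 mm above the bench, make two 60 mm stalls centred at x = -36 and +36 mm, open on top and on both y sides. There the block (top 98 mm up) has 2 mm beside its orange ends, so it can be taken only across its 42 mm (y).
- mat: Fixed round cork mat, 100 mm across, 4 mm thick, lying on the bench near the middle. Origin: centre of its underside, at bench height; the block's underside is 4 mm above the bench when it stands on it.
- stand: Fixed blue shaping stand: base 120 x 120 x 20 mm, origin at the centre of its underside, z up. Upright steel post, 20 mm diameter, in the middle, tip 120 mm above the bench, last 10 mm tapered to 8 mm. Cheeks at y = +/-28.5 mm (10 mm thick, 36 mm along x, tops 105 mm above the bench), gap 47 mm: the block fits only with its x along the stand's x; its orange ends stay free.
- seat (a point): Point on the stand's axis at the top of its base, 20 mm above the bench: where the block's origin must finally be. Axes as the stand's.
- detent (a point): Point on the post's axis, 20 mm above the base. Here two slippery sprung brass balls stick out 4 mm from the post on the stand's +x and -x sides. The block meets them with its underside about 25 mm above the base and stops; about 8 to 15 N more push drives it past. In the last 7 mm the balls snap into pockets inside the block, which are 12 to 30 mm above its underside, and hold it.
- spare: Loose bystander: black rubber knocking piece with a round wooden top, 50 x 38 x 72 mm, standing in the rack's other stall. Origin: centre of its underside.
- jar: Loose bystander: jar with a red cap, 58 mm across, 75 mm tall, standing beyond the mat. Origin: centre of its underside.
- mallet: Loose bystander: wooden mallet lying at the left edge, handle along own x (to -x), 56 mm high, head 55 x 100 mm around own x = +95 mm, handle end at own x = -130 mm. Origin: on the bench under the handle.

How it is judged:
On the way:
1. the block stands upright on the cork mat, let go (horizontal distance between block and mat below 0.045 m and height (world z) of block below 0.008 m and angle between block's own z axis and vertical below 0.08 rad and linear speed of block below 0.02 m/s and contact force between the fingers and block below 0.05 N), for 0.2 s.
At the end, for the whole second after the job is handed in: The block is on the post, past the balls, its underside within 3 mm of the base and its origin within 4 mm of the post's axis, upright within 0.05 rad, at rest and let go (z of block in the frame of seat between -0.004 and 0.003 m and horizontal distance between block and seat below 0.004 m and angle between block's own z axis and vertical below 0.05 rad and linear speed of block below 0.02 m/s and contact force between the fingers and block below 0.05 N); the robot touches nothing.
It fails at once if the block is dropped down the post (faster than 0.35 m/s above the balls) (horizontal distance between block and seat below 0.012 m and z of block in the frame of seat between 0.028 and 0.1 m and linear speed of block above 0.35 m/s).
It fails at once if the spare, the jar or the mallet is moved by more than 30 mm or tipped (distance of any of spare, jar, mallet from where it was at the start of the episode above 0.03 m or angle between any of spare, jar's own z axis and vertical above 0.4 rad).
It also fails if it takes over 69 s, if anything falls off the work surface, if the arm or the gripper's body presses on something with over 40 N, if the wrist force passes 120 N, or if a joint passes its speed limit or range.

## Working session

There is one attempt and no reset: what is moved stays moved. The work goes in short steps, Python scripts to look and compute and a shell command to move; the robot and the scene stay as the last step left them, time stands still between calls to the robot, and variables do not carry over. Pictures are saved under pics/ and viewed, at most 10 in all, crops included, and the job is handed in when it is done.

```bash
mkdir -p pics
cat > h.py <<'E'
import numpy as np, cv2
from scipy.spatial.transform import Rotation as R
from rig import manip, get_image, camera_info
def ray(cam,uv):
    c=camera_info(cam); Rm=cv2.Rodrigues(np.array(c["rvec"],float))[0]; t=np.array(c["tvec"],float).ravel()
    p=cv2.undistortPoints(np.array(uv,float).reshape(-1,1,2),np.array(c["mtx"]),np.array(c["D"])).reshape(-1,2)
    d=np.c_[p,np.ones(len(p))]@Rm; return -Rm.T@t, d
def onz(cam,uv,z):
    o,d=ray(cam,uv); return o+d*((z-o[2])/d[:,2])[:,None]
def proj(cam,P):
    c=camera_info(cam); return cv2.projectPoints(np.array(P,float).reshape(-1,1,3),np.array(c["rvec"],float),np.array(c["tvec"],float),np.array(c["mtx"]),np.array(c["D"]))[0].reshape(-1,2)
def totool(p):
    s=manip.get_state(); w,x,y,z=s["ee_rot"]; r=R.from_quat([x,y,z,w])
    return r.inv().apply(np.array(p)-s["position"])*1000
E
python3 - <<'E'
from h import *
for n in("top","side"): 
    cv2.imwrite(f"pics/{n}0.png",get_image(n)); print(n,ray(n,[[320,200]]))
s=manip.get_state();print(s)
E
```

```text
top (array([0.49381943, 0.13017596, 0.95574681]), array([[ 0.0648765 , -0.01450065, -0.99782477]]))
side (array([-0.10283136, -0.98871862,  0.92664401]), array([[ 0.42916568,  0.69394189, -0.57854155]]))
{'clock': 0.1, 'qpos': array([ 1.16601042e+00,  2.76526326e-01,  1.50597403e+00,  5.76305387e-06,
        1.36070065e+00, -1.21015532e-01]), 'qd': array([ 0.00045143, -0.00098025, -0.00051817,  0.00089236,  0.00214625,
        0.00041598]), 'effort': array([ 1.54440208e-04, -4.17702341e+01, -2.46406245e+01, -2.62325875e-04,
        5.87754766e-03,  8.36091516e-06]), 'position': array([0.16079394, 0.55152313, 0.19214231]), 'ee_rot': array([-2.11711978e-04,  1.41410159e-01,  9.89950767e-01, -7.75811247e-04]), 'contact_force': array([0.01699889, 0.20748512, 0.45532162]), 'moment': array([ 0.02101086, -0.04779291, -0.02218959]), 'gripper_force': 0.0, 'width': 0.08558226885748307}
```

View pics/top0.png

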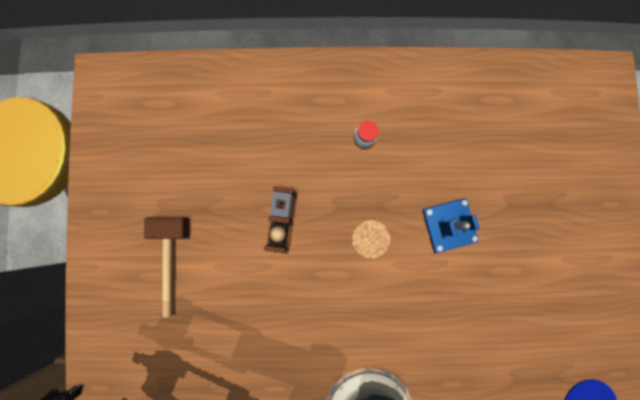

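View pics/side0.png

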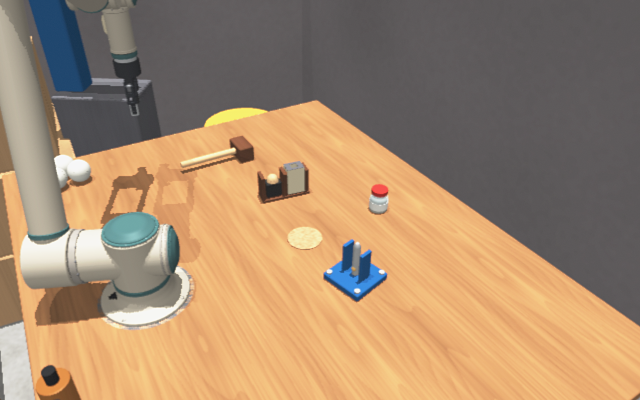

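The top view shows the block (grey top, bore) at about (282,205) and the spare at (278,234) in the rack. The mat is at (371,239), the stand at (450,225) with white corner screws, the jar at (367,133) and the mallet at (167,260). The side view agrees, with the mat at (305,238) and the stand at (355,272). Next I'll zoom in and segment.

Run:
```python
from h import *
a=cv2.imread("pics/top0.png"); 
c=cv2.resize(a[180:260,255:335],None,fx=5,fy=5,interpolation=cv2.INTER_CUBIC); d=cv2.resize(a[185:265,410:490],None,fx=5,fy=5,interpolation=cv2.INTER_CUBIC)
cv2.imwrite("pics/crop0.png",np.hstack([c[:,:400],d]))
hsv=cv2.cvtColor(a,cv2.COLOR_BGR2HSV)
for p in [(282,198),(282,205),(276,215),(371,239),(430,212),(458,201),(437,248),(475,239),(440,225),(283,189),(300,215)]:print(p,a[p[1],p[0]],hsv[p[1],p[0]])
```

```text
(282, 198) [129 124 122] [111  14 129]
(282, 205) [38 53 84] [ 10 140  84]
(276, 215) [109 108 116] [176  18 116]
(371, 239) [117 167 219] [ 15 119 219]
(430, 212) [216 215 209] [ 94   8 216]
(458, 201) [165 102  47] [106 182 165]
(437, 248) [172 162 151] [104  31 172]
(475, 239) [201 199 192] [ 97  11 201]
(440, 225) [57 33  7] [104 224  57]
(283, 189) [ 47  71 115] [ 11 151 115]
(300, 215) [ 72 113 165] [ 13 144 165]
```

View pics/crop0.png

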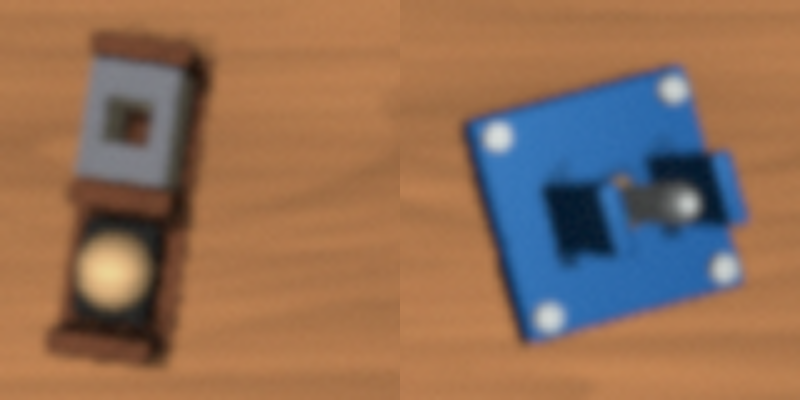

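The crop shows the block top as a clean grey quadrilateral with its bore, and four white screws on the stand. The cheeks lie left and right of the post in the image, so the stand's x runs roughly along the image's vertical, tilted about 15°.

Run:
```python
from h import *
a=get_image("top"); hsv=cv2.cvtColor(a,cv2.COLOR_BGR2HSV)
def cen(m,x0,y0,x1,y1,mn=4):
    mm=np.zeros_like(m); mm[y0:y1,x0:x1]=m[y0:y1,x0:x1]
    return [c for c in cv2.findContours(mm,cv2.RETR_EXTERNAL,cv2.CHAIN_APPROX_NONE)[0] if cv2.contourArea(c)>=mn]
g=((hsv[...,1]<70)&(hsv[...,2]>85)).astype(np.uint8)
b=max(cen(g,260,185,305,225),key=cv2.contourArea)
box=cv2.boxPoints(cv2.minAreaRect(b)); P=onz("top",box,.098); print("block",P.mean(0),P); print([np.linalg.norm(P[i]-P[i-1]) for i in range(4)])
for i in range(4): d=P[i]-P[i-1]; print(np.degrees(np.arctan2(d[1],d[0])))
w=((hsv[...,1]<90)&(hsv[...,2]>120)).astype(np.uint8)
S=[]
for c in cen(w,420,195,485,258,3):
    m=cv2.moments(c); u=(m["m10"]/m["m00"],m["m01"]/m["m00"]); p=onz("top",[u],.02)[0]; print("screw",u,cv2.contourArea(c),p)
blu=((hsv[...,0]>95)&(hsv[...,0]<120)&(hsv[...,1]>120)).astype(np.uint8)
c=max(cen(blu,415,190,490,260),key=cv2.contourArea); Q=onz("top",cv2.boxPoints(cv2.minAreaRect(c)),.02); print("stand",Q.mean(0),Q)
mt=((hsv[...,2]>185)).astype(np.uint8)
c=max(cen(mt,340,210,400,270),key=cv2.contourArea); (u,r)=cv2.minEnclosingCircle(c); print("mat",u,r,onz("top",[u,(u[0]+r,u[1])],.004))
r_=((hsv[...,1]>180)&(hsv[...,2]>130)&((hsv[...,0]<6)|(hsv[...,0]>174))).astype(np.uint8)
c=max(cen(r_,340,110,400,160),key=cv2.contourArea); print("jar",onz("top",[cv2.minEnclosingCircle(c)[0]],.075))
```

```text
block [0.54189611 0.21079373 0.098     ] [[0.5165524  0.23745105 0.098     ]
 [0.5750781  0.22733131 0.098     ]
 [0.56719921 0.18403777 0.098     ]
 [0.50875472 0.1943548  0.098     ]]
[np.float64(0.04379600756493998), np.float64(0.059394163840050626), np.float64(0.044004636932229974), np.float64(0.059348123752963916)]
79.74406945779612
-9.810065793904792
-100.31424044307187
169.98888367198913
screw (442.35864978902947, 249.1097046413502) 39.5 [ 0.42309183 -0.19714239  0.02      ]
screw (466.86419753086415, 225.30864197530863) 13.5 [ 0.48314738 -0.26416333  0.02      ]
screw (475.4644194756554, 236.86142322097376) 44.5 [ 0.45278176 -0.28583957  0.02      ]
screw (428.89130434782606, 211.82608695652175) 23.0 [ 0.51982385 -0.165165    0.02      ]
screw (465.23880597014926, 202.4825870646766) 33.5 [ 0.54261014 -0.26235735  0.02      ]
stand [ 0.48608531 -0.22548939  0.02      ] [[ 0.52603888 -0.14913212  0.02      ]
 [ 0.5580441  -0.27454027  0.02      ]
 [ 0.44552974 -0.30161671  0.02      ]
 [ 0.41472852 -0.17666844  0.02      ]]
mat (370.82501220703125, 239.0124969482422) 19.973966598510742 [[ 0.45178511 -0.01468418  0.004     ]
 [ 0.45085809 -0.06708451  0.004     ]]
jar [[ 0.72756146 -0.01144745  0.075     ]]
```

```bash
python3 -m crank '{"translation":[[-45,-21,0],[-45,-21,0],[-45,-21,0],[-45,-21,0],[-45,-21,0],[-45,-21,0],[-45,-21,0],[-45,-21,0]],"roll":[0,0,0,0,0,0,0,0],"fingers":[1,1,1,1,1,1,1,1]}' 60
python3 - <<'E'
from h import *
uv=np.array([[429.2,211.8],[464.4,202.6],[474.4,238.4],[439.6,248.2]]); P=onz("top",uv,.02); print(P,P.mean(0),[np.linalg.norm(P[i]-P[i-1]) for i in range(4)])
d=P[0]-P[3]+P[1]-P[2]; e=P[0]-P[1]+P[3]-P[2]; print(np.degrees(np.arctan2(d[1],d[0])),np.degrees(np.arctan2(e[1],e[0]))-90)
print("post tip",onz("top",[[(686-400+.5)/5-.5+410,(203+.5)/5-.5+185]],.12))
s=manip.get_state(); print(s["position"],s["ee_rot"],totool([.542,.2105,.058]))
E
```

```text
clock: 0.95
position: [0.4607, 0.2883, 0.1928]
ee_rot: [-0.0, 0.141, 0.99, 0.0]
contact_force: [1.2, 1.4, -0.4]
width: 0.0854
gripper_force: 0.0
[[ 0.5198783  -0.16597827  0.02      ]
 [ 0.54233754 -0.26010462  0.02      ]
 [ 0.44886327 -0.28284066  0.02      ]
 [ 0.42557853 -0.18998997  0.02      ]] [ 0.48416441 -0.22472838  0.02      ] [np.float64(0.0973088366674294), np.float64(0.09676872777586944), np.float64(0.09619962715624657), np.float64(0.09572580073207004)]
13.980006526303253 13.747396253705432
post tip [[ 0.48454223 -0.22187946  0.12      ]]
[0.46066638 0.28833728 0.19277971] [-1.15133066e-04  1.41479877e-01  9.89941121e-01  9.26975175e-05] [-99.91511073 -51.95890997 134.74647471]
```

```bash
python3 -m crank '{"translation":[[-33.3,-17.3,0],[-33.3,-17.3,0],[-33.3,-17.3,0],[0,0,30],[0,0,20],[0,0,0]],"roll":[0,0,0,-0.11,0,0],"fingers":[1,1,1,1,1,1]}'
python3 - <<'E'
from h import *
print(totool([.542,.2105,.058]))
a=get_image("side"); cv2.imwrite("pics/s1.png",cv2.resize(a[120:240,220:340],None,fx=5,fy=5,interpolation=cv2.INTER_CUBIC))
E
```

```text
clock: 1.55
position: [0.5385, 0.211, 0.1396]
ee_rot: [-0.004, 0.087, 0.996, -0.001]
contact_force: [-1.0, -0.4, -0.4]
width: 0.0855
gripper_force: 0.0
[-4.0516252   0.32830789 81.53253584]
```

View pics/s1.png

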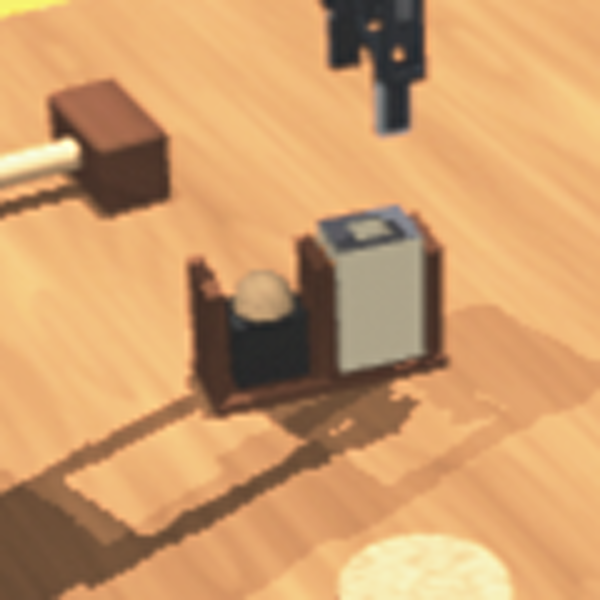

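The side crop shows the gripper directly above the block, with the block's cream face centred at crop (380,300) and the spare beside it. I'll descend and let it settle.

```bash
python3 -m crank '{"translation":[[0,0,25],[0,0,25],[0,0,20],[0,0,14],[0,0,0],[0,0,0]],"roll":[0,0,0,0,0,0],"fingers":[1,1,1,1,1,1]}'
python3 -c "
from h import *
print(totool([.542,.2105,.058]), manip.get_state()['ee_rot'])"
```

```text
clock: 2.2
position: [0.5418, 0.2127, 0.0602]
ee_rot: [0.001, 0.087, 0.996, 0.0]
contact_force: [0.6, -0.3, -0.1]
width: 0.0852
gripper_force: 0.0
[-0.5433137  -2.16582925  2.19663932] [9.67695274e-04 8.65340598e-02 9.96248352e-01 3.75429791e-04]
```

```bash
python3 -m crank '{"translation":[[0,-2,2],[0,0,0],[0,0,0],[0,0,0],[0,0,0],[0,0,0],[0,0,0],[0,0,0]],"roll":[0,0,0,0,0,0,0,0],"fingers":[0.6,0.4,0,0,0,0,0,0]}' 60
```

```text
clock: 3.0
position: [0.5453, 0.2159, 0.0645]
ee_rot: [0.006, 0.088, 0.996, 0.006]
contact_force: [-5.6, 8.4, 29.0]
width: 0.0003
gripper_force: 15.1
```

Run:
```python
from h import *
a=get_image("side"); b=get_image("top")
r=lambda i:cv2.resize(i,(400,400),interpolation=cv2.INTER_CUBIC)
cv2.imwrite("pics/s2.png",np.hstack([r(a[120:220,230:330]),r(b[160:260,230:330])]))
```

```text
(no output)
```

View pics/s2.png

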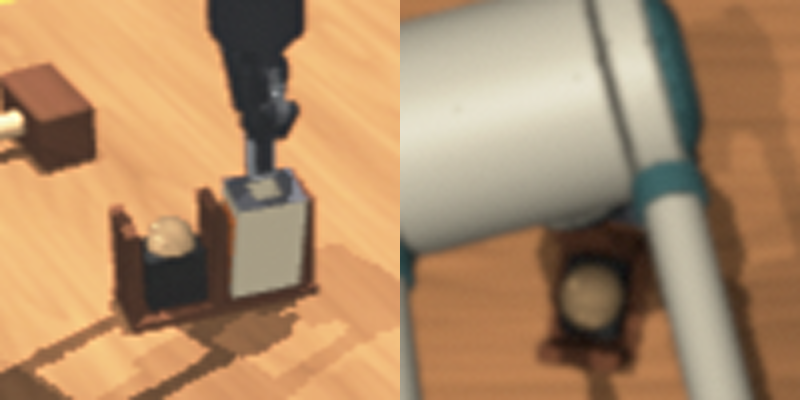

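The left crop shows the fingers shut just behind the block's far top edge at about (260,172), so the block is nearer the camera than I measured. I'll cross-check both views.

Run:
```python
from h import *
s=manip.get_state(); p=np.array(s["position"]); print(p,proj("side",[p,p+[0,0,.033],p+[0,0,.06]]),"crop px",(proj("side",[p,p+[0,0,.033]])-[230,120])*4)
# predicted block top corners in side from top-measured pose
ux=np.array([.985,-.174,0]);uy=np.array([.174,.985,0]);c=np.array([.542,.2105,.098])
C=[c+a*.028*ux+b*.021*uy for a,b in((1,1),(1,-1),(-1,-1),(-1,1))]
print("pred",(proj("side",C)-[230,120])*4)
# seen corners in crop s2: far-left(222,180), far-right(293,170), near-right(308,200), near-left(230,210)
uv=np.array([[222,180],[294,170],[308,200],[231,211]])/4+[230,120]
P=onz("side",uv,.098); print(P,P.mean(0)); print(np.linalg.norm(P-np.roll(P,1,0),axis=1))
C2=proj("top",[c]); print(C2)
```

```text
[0.5453073  0.21591658 0.06448708] [[294.74896225 172.59588428]
 [294.59544763 163.78285059]
 [294.46720934 156.41870688]] crop px [[258.99584898 210.38353711]
 [258.38179051 175.13140237]]
pred [[282.67343726 159.72480181]
 [300.4022767  185.50761021]
 [232.56079108 198.36928449]
 [216.0173638  172.05185915]]
[[0.51650826 0.22299591 0.098     ]
 [0.57322154 0.20793439 0.098     ]
 [0.56035227 0.16332766 0.098     ]
 [0.5010351  0.17907244 0.098     ]] [0.53777929 0.1933326  0.098     ]
[0.0465692  0.05867918 0.04642605 0.0613712 ]
[[280.72970215 203.77625757]]
```

```bash
python3 - <<'E'
from h import *
uv=(np.array([[313,225],[404,206],[427,241],[334,258]])+.5)/5-.5+[220,120]
P=onz("side",uv,.098); print(P,P.mean(0))
uv=(np.array([[337,372],[427,355]])+.5)/5-.5+[220,120]
print("s1 bottom near edge",onz("side",uv,.008))
uv=(np.array([[236,298],[303,288]])+.5)/4-.5+[230,120]
print("s2 bottom near edge",onz("side",uv,.008))
a=cv2.imread("pics/side0.png"); cv2.imwrite("pics/d.png",a)
E
python3 -m crank '{"translation":[[0,0,0]],"roll":[0],"fingers":[0]}'
```

```text
[[0.50862786 0.23033264 0.098     ]
 [0.56983315 0.22201902 0.098     ]
 [0.56142749 0.17771735 0.098     ]
 [0.5016618  0.18907901 0.098     ]] [0.53538757 0.20478701 0.098     ]
s1 bottom near edge [[0.50434173 0.19462812 0.008     ]
 [0.56383857 0.18253372 0.008     ]]
s2 bottom near edge [[0.50850902 0.19140114 0.008     ]
 [0.56196815 0.17682817 0.008     ]]
clock: 3.2
position: [0.5453, 0.2159, 0.0645]
ee_rot: [0.006, 0.088, 0.996, 0.006]
contact_force: [-5.4, 9.4, 29.7]
width: -0.0002
gripper_force: 15.1
```

Run:
```python
from h import *
p=np.array([.5385,.211,.1396]); y=np.array([.174,.985,0])
for k in(-.0425,0,.0425): print(k,((proj("side",[p+k*y+[0,0,.013],p+k*y])-[220,120])*5).round().tolist())
a=cv2.imread("pics/s2.png"); s=manip.get_state(); print(s["moment"],s["contact_force"],s["qpos"])
b=get_image("side"); cv2.imwrite("pics/s3.png",np.hstack([cv2.resize(cv2.imread("pics/side0.png")[150:210,250:310],(400,400),interpolation=cv2.INTER_CUBIC),cv2.resize(b[150:210,260:320],(400,400),interpolation=cv2.INTER_CUBIC)]))
```

```text
-0.0425 [[388.0, 182.0], [389.0, 200.0]]
0 [[366.0, 149.0], [366.0, 167.0]]
0.0425 [[344.0, 118.0], [345.0, 136.0]]
[1.6435278  0.75469808 0.01981125] [-5.4146299   9.39599437 29.73368556] [ 0.25317949  0.38167578  1.68606412  0.00861855  1.05880966 -1.14625517]
```

View pics/s3.png

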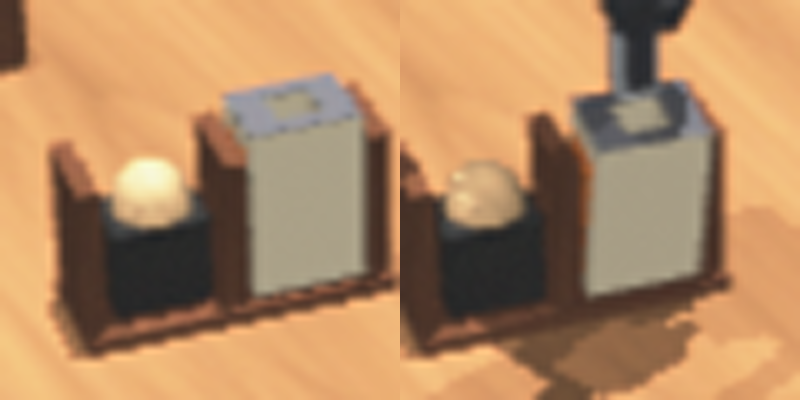

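The fingertips shut on top of the block: there is a 30 N upward force, and their visible end matches z≈0.098 while the reported TCP is 0.064. So the reported height seems about 33 mm low. I'll lift off and check this by touching open bench between rack and mat, with the side view giving the true xy.

```bash
python3 -m crank '{"translation":[[0,0,-30],[0,0,-40],[0,-40,0],[0,-45,0],[0,-45,30],[0,0,30],[0,0,0],[0,0,0]],"roll":[0,0,0,0,0,0,0,0],"fingers":[0,0,0,0,0,0,0,0]}'
python3 - <<'E'
from h import *
s=manip.get_state(); p=np.array(s["position"]); print(p,s["contact_force"],proj("side",[p,p+[0,0,.033]]))
a=get_image("side");x,y=proj("side",[p])[0].astype(int); print(x-50,y-60)
cv2.imwrite("pics/s4.png",cv2.resize(a[y-80:y+20,x-75:x+75],None,fx=4,fy=4,interpolation=cv2.INTER_CUBIC)); print(x-75,y-80)
E
```

```text
clock: 4.05
position: [0.519, 0.0857, 0.0695]
ee_rot: [-0.0, 0.087, 0.996, 0.0]
contact_force: [0.1, 0.2, 0.6]
width: 0.0001
gripper_force: 0.0
[0.51896658 0.08568709 0.06953914] [0.09221092 0.17890029 0.57530215] [[307.98820587 193.61233726]
 [307.98820951 184.43257535]]
257 133
232 113
```

View pics/s4.png

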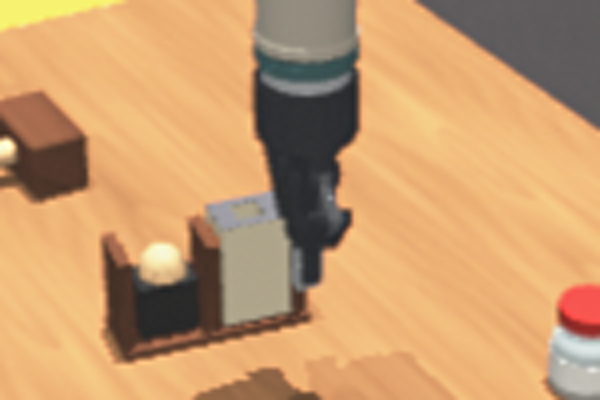

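The block stands properly in its stall again. The shut fingertip is at crop (310,288), pixel (309.4,184.9), which matches a point 33 mm above the reported TCP. I'll touch the bench to confirm.

```bash
python3 -m crank '{"translation":[[0,0,30],[0,0,30],[0,0,0],[0,0,0]],"roll":[0,0,0,0],"fingers":[0,0,0,0]}'; python3 -m crank '{"translation":[[0,0,8],[0,0,0],[0,0,0]],"roll":[0,0,0],"fingers":[0,0,0]}'
```

```text
clock: 4.5
position: [0.5198, 0.0863, 0.0103]
ee_rot: [0.001, 0.086, 0.996, 0.0]
contact_force: [-0.3, -0.2, 1.0]
width: 0.0001
gripper_force: 0.0
clock: 4.8
position: [0.5193, 0.0856, 0.0019]
ee_rot: [0.001, 0.087, 0.996, 0.0]
contact_force: [0.5, 0.4, 0.1]
width: -0.0004
gripper_force: 0.0
```

```bash
python3 -m crank '{"translation":[[0,0,5],[0,0,0]],"roll":[0,0],"fingers":[0,0]}'
python3 - <<'E'
from h import *
s=manip.get_state(); p=np.array(s["position"]); print(p,s["contact_force"],proj("side",[p]))
a=get_image("side");x,y=proj("side",[p])[0].astype(int)
cv2.imwrite("pics/s5.png",cv2.resize(a[y-70:y+30,x-75:x+75],None,fx=4,fy=4,interpolation=cv2.INTER_CUBIC)); print(x-75,y-70)
E
```

```text
clock: 5.0
position: [0.5184, 0.0855, -0.0041]
ee_rot: [-0.0, 0.087, 0.996, 0.0]
contact_force: [0.2, 0.3, 0.3]
width: 0.0003
gripper_force: 0.0
[ 0.51842156  0.08546709 -0.00408801] [0.20890966 0.34090391 0.29440642] [[307.87073989 213.39303108]]
232 143
```

View pics/s5.png

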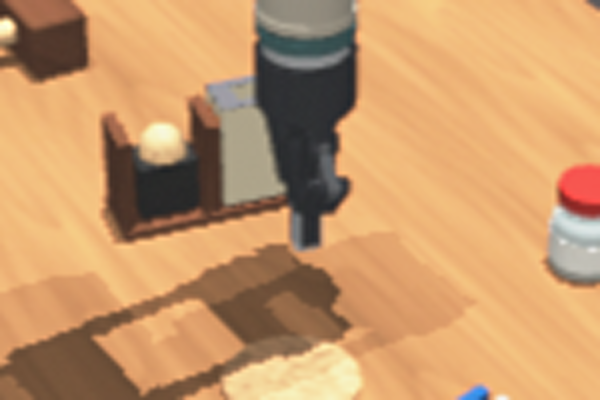

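The tip is still hovering at (308.6,204.6), clear of its shadow, at a reported z of −0.004. That confirms the roughly 33 mm offset. I'll continue to contact for the exact value.

```bash
python3 -m crank '{"translation":[[0,0,20],[0,0,5],[0,0,0]],"roll":[0,0,0],"fingers":[0,0,0]}';python3 -m crank '{"translation":[[0,0,3],[0,0,0]],"roll":[0,0],"fingers":[0,0]}'; python3 -m crank '{"translation":[[0,0,3],[0,0,0]],"roll":[0,0],"fingers":[0,0]}'
```

```text
clock: 5.35
position: [0.5177, 0.0854, -0.0296]
ee_rot: [-0.001, 0.087, 0.996, -0.0]
contact_force: [-0.9, -0.6, 0.3]
width: 0.0002
gripper_force: 0.0
clock: 5.55
position: [0.519, 0.0855, -0.0316]
ee_rot: [0.0, 0.087, 0.996, 0.0]
contact_force: [-0.2, 0.2, -1.0]
width: -0.0002
gripper_force: 0.0
clock: 5.75
position: [0.5187, 0.0855, -0.0348]
ee_rot: [0.0, 0.087, 0.996, 0.0]
contact_force: [-0.1, -0.1, -0.6]
width: 0.0003
gripper_force: 0.0
```

```bash
python3 -m crank '{"translation":[[0,0,2],[0,0,0]],"roll":[0,0],"fingers":[0,0]}'; python3 -m crank '{"translation":[[0,0,2],[0,0,0]],"roll":[0,0],"fingers":[0,0]}'; python3 -m crank '{"translation":[[0,0,2],[0,0,0]],"roll":[0,0],"fingers":[0,0]}'
python3 - <<'E'
from h import *
a=get_image("side");p=np.array(manip.get_state()["position"])
cv2.imwrite("pics/s6.png",cv2.resize(a[180:240,265:355],None,fx=6,fy=6,interpolation=cv2.INTER_CUBIC)); print(proj("side",[[p[0],p[1],0]]))
E
```

```text
clock: 5.95
position: [0.5186, 0.0855, -0.037]
ee_rot: [-0.0, 0.087, 0.996, 0.0]
contact_force: [0.2, -0.4, 0.6]
width: 0.0001
gripper_force: 0.0
clock: 6.15
position: [0.519, 0.0855, -0.0383]
ee_rot: [0.0, 0.087, 0.996, 0.0]
contact_force: [-0.2, -0.6, 3.8]
width: -0.0002
gripper_force: 2.0
clock: 6.35
position: [0.519, 0.0855, -0.0384]
ee_rot: [0.001, 0.087, 0.996, 0.0]
contact_force: [-3.8, -0.4, 19.5]
width: -0.0002
gripper_force: 10.0
[[308.04188561 212.25914939]]
```

View pics/s6.png

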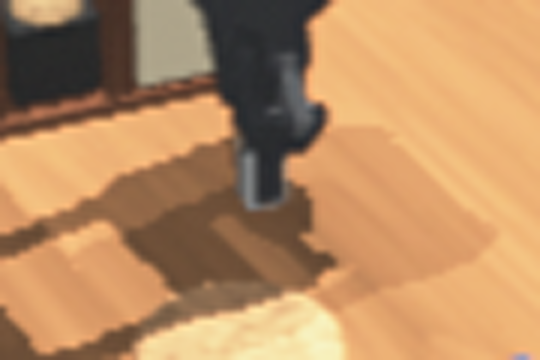

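Contact came at reported z = −0.0383, so true z is about reported + 0.038. The tip is at pixel (308.7,214.7) against an expected (308.0,212.3), so xy is good once finger thickness is allowed for. I'll go back up and re-measure the block in the side view, since it was nudged.

```bash
python3 -m crank '{"translation":[[0,0,-40],[0,0,-50],[0,0,-50],[0,0,-50],[0,0,0]],"roll":[0,0,0,0,0],"fingers":[1,1,1,1,1]}'
python3 - <<'E'
from h import *
a=get_image("side"); 
def top(a):
    hsv=cv2.cvtColor(a,cv2.COLOR_BGR2HSV)
    # blue-ish grey rim
    m=((a[...,0].astype(int)>=a[...,2].astype(int)-4)&(hsv[...,2]>80)).astype(np.uint8); mm=np.zeros_like(m); mm[150:185,270:315]=m[150:185,270:315]
    c=max(cv2.findContours(mm,cv2.RETR_EXTERNAL,cv2.CHAIN_APPROX_NONE)[0],key=cv2.contourArea); h=cv2.convexHull(c)
    P=onz("side",h.reshape(-1,2),.098)[:,:2]*1000; r=cv2.minAreaRect(P.astype(np.float32)); return r,cv2.contourArea(c)
print(top(cv2.imread("pics/side0.png")),top(a))
print(manip.get_state()["position"])
b=get_image("top"); hsv=cv2.cvtColor(b,cv2.COLOR_BGR2HSV); m=((hsv[...,1]<70)&(hsv[...,2]>85)).astype(np.uint8)*255
print(m[185:225,260:305].sum()/255)
E
```

```text
clock: 6.9
position: [0.5241, 0.0858, 0.1565]
ee_rot: [0.008, 0.087, 0.996, 0.001]
contact_force: [1.3, -0.6, -0.9]
width: 0.0724
gripper_force: 0.0
(((536.5975952148438, 208.58811950683594), (37.54909896850586, 52.95867156982422), 80.98548126220703), 85.5) (((536.5765380859375, 208.5286865234375), (37.44377136230469, 52.956939697265625), 81.08043670654297), 45.5)
[0.52153339 0.08563788 0.15301048]
446.0
```

The block is unmoved: side view (0.537,0.209), top view (0.542,0.2105). I'll move over it again and descend to reported z ≈ 0.022.

```bash
python3 -m crank '{"translation":[[1,42,0],[0,42,0],[0,42,0],[0,0,30],[0,0,30],[0,0,30],[0,0,25],[0,0,0]],"roll":[0,0,0,0,0,0,0,0],"fingers":[1,1,1,1,1,1,1,1]}';python3 -m crank '{"translation":[[0,0,14],[0,0,0],[0,0,0]],"roll":[0,0,0],"fingers":[1,1,1]}'; python3 -c "
from h import *
print(totool([.539,.2095,.022]))"
```

```text
clock: 7.8
position: [0.5342, 0.2084, 0.0284]
ee_rot: [-0.006, 0.087, 0.996, -0.002]
contact_force: [-1.4, 0.2, 0.3]
width: 0.0851
gripper_force: 0.0
clock: 8.1
position: [0.5393, 0.2097, 0.0203]
ee_rot: [-0.0, 0.087, 0.996, -0.0]
contact_force: [0.5, -0.2, 0.9]
width: 0.0858
gripper_force: 0.0
[ 0.30765757 -0.23851146 -1.71961459]
```

```bash
python3 -m crank '{"translation":[[0,0,0],[0,0,0],[0,0,0],[0,0,0],[0,0,0],[0,0,0],[0,0,0],[0,0,0]],"roll":[0,0,0,0,0,0,0,0],"fingers":[0.7,0.5,0.3,0.3,0.3,0.3,0.3,0.3]}' 50
```

```text
clock: 8.9
position: [0.5401, 0.2102, 0.021]
ee_rot: [0.001, 0.087, 0.996, 0.0]
contact_force: [-0.4, 1.4, 6.2]
width: 0.0414
gripper_force: 55.0
```

Gripped: width 41.4 mm, 55 N. I'll lift and carry it to the mat.

```bash
python3 -m crank '{"translation":[[0,0,-15],[0,0,-30],[0,0,-40],[0,0,-30],[0,0,0]],"roll":[0,0,0,0,0],"fingers":[0.3,0.3,0.3,0.3,0.3]}' && python3 -m crank '{"translation":[[8,-30,0],[8,-45,0],[8,-45,0],[8,-45,0],[8,-45,0],[7.6,-26,0],[0,0,0]],"roll":[0,0,0,0,0,0,0],"fingers":[0.3,0.3,0.3,0.3,0.3,0.3,0.3]}' && python3 -m crank '{"translation":[[0,0,0],[0,0,0],[0,0,0],[0,0,0]],"roll":[-0.139,-0.139,-0.139,0],"fingers":[0.3,0.3,0.3,0.3]}'
python3 - <<'E'
from h import *
s=manip.get_state(); p=np.array(s["position"]); print(p,s["ee_rot"],totool([.452,-.0147,.02]))
b=get_image("side"); cv2.imwrite("pics/s7.png",cv2.resize(b[140:265,230:390],None,fx=5,fy=4.8,interpolation=cv2.INTER_CUBIC))
a=cv2.imread("pics/side0.png"); h=cv2.cvtColor(a,cv2.COLOR_BGR2HSV)[220:256,280:330]; m=((h[...,1]<110)&(h[...,2]>200)).astype(np.uint8); c=max(cv2.findContours(m,0,1)[0],key=cv2.contourArea); e=cv2.minAreaRect(c); print("mat side",e,onz("side",[[e[0][0]+280,e[0][1]+220]],.004))
E
```

```text
clock: 9.4
position: [0.5424, 0.2103, 0.139]
ee_rot: [0.004, 0.087, 0.996, 0.001]
contact_force: [0.8, -0.2, -2.1]
width: 0.0415
gripper_force: 52.9
clock: 10.1
position: [0.4483, -0.017, 0.1332]
ee_rot: [-0.003, 0.089, 0.996, -0.001]
contact_force: [0.1, -0.0, -3.1]
width: 0.0418
gripper_force: 52.6
clock: 10.5
position: [0.451, -0.0137, 0.1337]
ee_rot: [-0.001, -0.121, 0.993, 0.001]
contact_force: [-0.1, 0.2, -1.8]
width: 0.0416
gripper_force: 52.8
[ 0.45101108 -0.01365498  0.13373226] [-1.23524142e-03 -1.21402045e-01  9.92602457e-01  6.16068302e-04] [ -0.96978741  -1.42575882 113.72829246]
mat side ((25.0, 17.5), (21.0, 34.0), 90.0) [[ 0.44843473 -0.0191207   0.004     ]]
```

Block held above the mat at (0.451,−0.014). The side view puts the mat at (0.448,−0.019), so they agree. I'll lower it, expecting contact near reported z 0.0165.

```bash
python3 -m crank '{"translation":[[0,0,30],[0,0,30],[0,0,25],[0,0,15],[0,0,5],[0,0,0],[0,0,0]],"roll":[0,0,0,0,0,0,0],"fingers":[0.3,0.3,0.3,0.3,0.3,0.3,0.3]}'; python3 -m crank '{"translation":[[0,0,5],[0,0,2],[0,0,0],[0,0,0]],"roll":[0,0,0,0],"fingers":[0.3,0.3,0.3,0.3]}'; python3 -m crank '{"translation":[[0,0,3],[0,0,0],[0,0,0]],"roll":[0,0,0],"fingers":[0.3,0.3,0.3]}'
```

```text
clock: 11.25
position: [0.4526, -0.0144, 0.0307]
ee_rot: [0.001, -0.121, 0.993, -0.0]
contact_force: [-0.7, -1.1, -2.9]
width: 0.0412
gripper_force: 52.7
clock: 11.65
position: [0.4519, -0.0145, 0.0233]
ee_rot: [0.0, -0.121, 0.993, -0.0]
contact_force: [0.4, 0.3, -2.2]
width: 0.0416
gripper_force: 52.8
clock: 11.95
position: [0.4517, -0.0144, 0.0201]
ee_rot: [-0.0, -0.121, 0.993, 0.0]
contact_force: [-0.4, -0.3, -1.9]
width: 0.0416
gripper_force: 52.8
```

```bash
python3 -m crank '{"translation":[[0,0,2],[0,0,0],[0,0,0]],"roll":[0,0,0],"fingers":[0.3,0.3,0.3]}'; python3 -m crank '{"translation":[[0,0,2],[0,0,0],[0,0,0]],"roll":[0,0,0],"fingers":[0.3,0.3,0.3]}'
```

```text
clock: 12.25
position: [0.4518, -0.0144, 0.0181]
ee_rot: [-0.0, -0.121, 0.993, 0.0]
contact_force: [0.4, 1.1, -2.6]
width: 0.0416
gripper_force: 52.8
clock: 12.55
position: [0.4525, -0.0144, 0.0168]
ee_rot: [0.001, -0.121, 0.993, -0.0]
contact_force: [-0.4, 0.7, 5.5]
width: 0.0414
gripper_force: 50.5
```

```bash
python3 -m crank '{"translation":[[0,0,0],[0,0,0],[0,0,0],[0,0,0],[0,0,0],[0,0,0],[0,0,0],[0,0,0]],"roll":[0,0,0,0,0,0,0,0],"fingers":[0.6,0.8,1,1,1,1,1,1]}'; python3 -m crank '{"translation":[[0,0,-20],[0,0,-40],[0,0,-40],[0,0,0],[0,0,0],[0,0,0],[0,0,0],[0,0,0]],"roll":[0,0,0,0.143,0.143,0.143,0.143,0.143],"fingers":[1,1,1,1,1,1,1,1]}';python3 -m crank '{"translation":[[0,0,0],[0,0,0],[0,0,0],[0,0,0],[0,0,0],[0,0,0],[0,0,0],[0,0,0]],"roll":[0.143,0.143,0.143,0.143,0.143,0.141,0,0],"fingers":[1,1,1,1,1,1,1,1]}'
python3 - <<'E'
from h import *
s=manip.get_state(); print(s["position"],s["ee_rot"],totool([.4523,-.0144,.02]))
b=get_image("side"); cv2.imwrite("pics/s8.png",cv2.resize(b[140:265,230:390],None,fx=5,fy=4.8,interpolation=cv2.INTER_CUBIC))
E
```

```text
clock: 13.35
position: [0.4518, -0.0144, 0.0161]
ee_rot: [0.0, -0.121, 0.993, 0.0]
contact_force: [0.2, -0.5, 0.1]
width: 0.0855
gripper_force: 0.0
clock: 14.15
position: [0.4517, -0.0144, 0.1162]
ee_rot: [0.0, 0.237, 0.972, 0.0]
contact_force: [-1.0, 0.3, 0.7]
width: 0.0856
gripper_force: 0.0
clock: 14.95
position: [0.4517, -0.0144, 0.1161]
ee_rot: [-0.0, 0.615, 0.788, 0.0]
contact_force: [0.1, -0.3, -0.4]
width: 0.0857
gripper_force: 0.0
[ 0.45174033 -0.01442473  0.11611201] [-5.29935947e-05  6.15040535e-01  7.88495489e-01  1.44801718e-05] [-0.12201462  0.55292211 96.11197446]
```

View pics/s8.png

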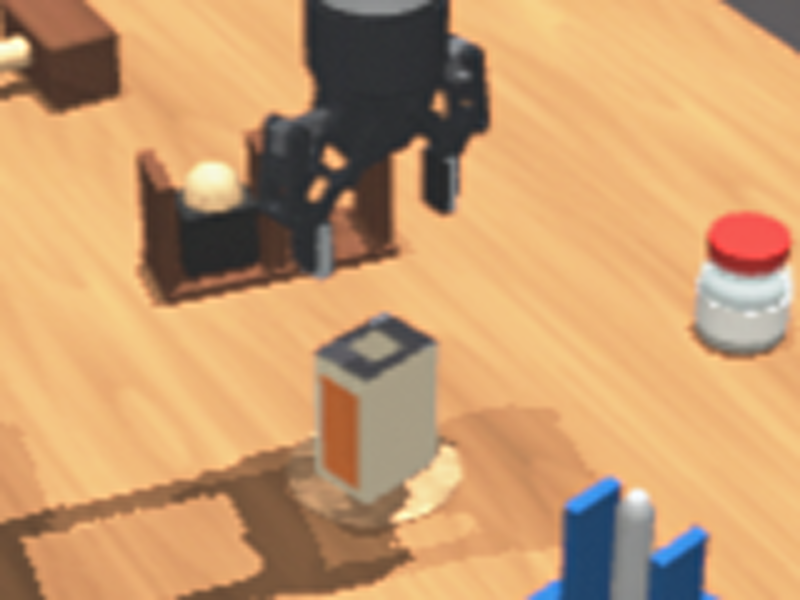

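The block stands upright on the mat with its top rim at about (378,345). The open fingers hang above it, aligned with the orange ends. I'll take it across those ends.

```bash
python3 -m crank '{"translation":[[0,0,30],[0,0,30],[0,0,25],[0,0,14],[0,0,0],[0,0,0]],"roll":[0,0,0,0,0,0],"fingers":[1,1,1,1,1,1]}'; python3 -m crank '{"translation":[[0,0,0],[0,0,0],[0,0,0],[0,0,0],[0,0,0],[0,0,0],[0,0,0],[0,0,0]],"roll":[0,0,0,0,0,0,0,0],"fingers":[0.85,0.7,0.6,0.5,0.4,0.4,0.4,0.4]}' 90
```

```text
clock: 15.6
position: [0.4521, -0.0145, 0.0173]
ee_rot: [-0.0, 0.616, 0.788, 0.0]
contact_force: [0.1, 0.8, 0.6]
width: 0.0853
gripper_force: 0.0
clock: 16.4
position: [0.4524, -0.0147, 0.0184]
ee_rot: [0.001, 0.616, 0.788, 0.0]
contact_force: [-1.3, -0.8, 5.4]
width: 0.0547
gripper_force: 95.3
```

```bash
python3 -m crank '{"translation":[[0,0,-15],[0,0,-35],[0,0,-40],[0,0,-35],[0,0,-15],[0,0,0]],"roll":[0,0,0,0,0,0],"fingers":[0.4,0.4,0.4,0.4,0.4,0.4]}' && python3 -m crank '{"translation":[[-36,-3.5,0],[-44,-4.3,0],[-44,-4.3,0],[-44,-4.3,0],[-43.2,-4,0],[0,0,0],[0,0,0],[0,0,0]],"roll":[0,0,0,0,0,0,0,0],"fingers":[0.4,0.4,0.4,0.4,0.4,0.4,0.4,0.4]}'
python3 - <<'E'
from h import *
s=manip.get_state(); print(s["position"],s["ee_rot"],totool([.4842,-.2240,.14]))
a=cv2.imread("pics/side0.png")[230:300,320:392]; h=cv2.cvtColor(a,cv2.COLOR_BGR2HSV)
m=((h[...,1]<60)&(h[...,2]>90)).astype(np.uint8)
for c in cv2.findContours(m,0,1)[0]:
    if cv2.contourArea(c)>3:
        x,y,w,hh=cv2.boundingRect(c); print("side grey",x+320,y+230,w,hh)
        if hh>12:
            for r in range(y,y+hh,4): xs=np.where(m[r,x:x+w])[0]+x+320; print(r+230,xs.min(),xs.max())
cs=np.array([.4842,-.224]); print("pred post axis side",proj("side",[[*cs,.12],[*cs,.1],[*cs,.06]]))
E
```

```text
clock: 17.0
position: [0.4536, -0.0147, 0.1598]
ee_rot: [0.003, 0.616, 0.788, 0.002]
contact_force: [0.8, 0.7, -2.7]
width: 0.055
gripper_force: 95.9
clock: 17.8
position: [0.4817, -0.2229, 0.1558]
ee_rot: [-0.002, 0.616, 0.788, 0.0]
contact_force: [0.8, -0.1, -2.1]
width: 0.0553
gripper_force: 95.8
[ 0.4816647  -0.22287449  0.15582167] [-1.79245093e-03  6.16083418e-01  7.87678855e-01  1.73153090e-04] [-1.75111086  2.22015737 15.81215238]
side grey 354 289 6 5
side grey 379 269 7 6
side grey 323 268 9 6
side grey 351 242 11 34
242 356 358
246 353 360
250 353 360
254 353 361
258 353 359
262 352 358
266 352 358
270 352 358
274 353 357
pred post axis side [[358.51276301 242.3519841 ]
 [358.0615014  248.50638199]
 [357.18262878 260.4908781 ]]
```

Run:
```python
from h import *
s=manip.get_state(); p=np.array(s["position"]); print(p,s["qd"].round(3).tolist(),"tgt",totool([.4842,-.2240,.1558]))
b=p[2]-.0135; th=np.radians(14.0); ux=np.array([np.cos(th),np.sin(th),0]); uy=np.array([-np.sin(th),np.cos(th),0]); c=np.array([p[0],p[1],0])
for z in(b,b+.03,b+.05,b+.07): print("pred cream L,R, c",proj("side",[c-.028*ux-.021*uy+[0,0,z],c+.028*ux-.021*uy+[0,0,z]]).round(1).tolist())
a=get_image("side"); h=cv2.cvtColor(a,cv2.COLOR_BGR2HSV); np.save("a.npy",a)
m=((h[...,1]<75)&(h[...,2]>110)).astype(np.uint8)
for r in range(196,262,4):
    xs=np.where(m[r,330:400])[0]+330; print(r,(xs.min(),xs.max(),len(xs)) if len(xs) else None)
```

```text
[ 0.4816647  -0.22287449  0.15582167] [0.016, -0.015, -0.001, -0.003, -0.001, 0.0] tgt [-1.7031246   2.18957141  0.01225486]
pred cream L,R, c [[356.8, 244.6], [371.9, 234.3]]
pred cream L,R, c [[357.5, 234.9], [372.7, 224.6]]
pred cream L,R, c [[358.0, 228.2], [373.3, 218.1]]
pred cream L,R, c [[358.4, 221.5], [374.0, 211.4]]
196 (np.int64(385), np.int64(387), 3)
200 (np.int64(375), np.int64(388), 14)
204 (np.int64(359), np.int64(387), 19)
208 (np.int64(357), np.int64(386), 25)
212 (np.int64(364), np.int64(383), 20)
216 (np.int64(346), np.int64(372), 21)
220 (np.int64(346), np.int64(372), 20)
224 (np.int64(345), np.int64(371), 19)
228 (np.int64(345), np.int64(371), 17)
232 (np.int64(356), np.int64(370), 15)
236 (np.int64(356), np.int64(368), 13)
240 (np.int64(349), np.int64(362), 9)
244 (np.int64(344), np.int64(359), 7)
248 (np.int64(353), np.int64(360), 8)
252 (np.int64(353), np.int64(371), 10)
256 (np.int64(353), np.int64(370), 8)
260 (np.int64(342), np.int64(370), 10)
```

Relative to the camera, the held block and the post show the same bias (about −1.7 px), so the target (0.4845,−0.224) holds in the robot frame. I'll let it settle, then start lowering.

```bash
python3 -m crank '{"translation":[[0,0,0],[0,0,5],[0,0,0],[0,0,0]],"roll":[0,0,0,0],"fingers":[0.4,0.4,0.4,0.4]}'; python3 -c "
from h import *
print(totool([.4845,-.2240,.134]),manip.get_state()['contact_force'])"
```

```text
clock: 18.25
position: [0.4827, -0.2238, 0.152]
ee_rot: [-0.0, 0.616, 0.788, 0.0]
contact_force: [1.3, -0.9, -2.5]
width: 0.0554
gripper_force: 95.8
[-0.58809119  1.67827849 17.99832997] [ 1.34891099 -0.85618454 -2.4678064 ]
```

```bash
python3 -m crank '{"translation":[[-0.5,1.5,8],[0,0,6],[0,0,4],[0,0,3],[0,0,0],[0,0,0]],"roll":[0,0,0,0,0,0],"fingers":[0.4,0.4,0.4,0.4,0.4,0.4]}'; python3 -m crank '{"translation":[[0,0,3],[0,0,3],[0,0,0],[0,0,0]],"roll":[0,0,0,0],"fingers":[0.4,0.4,0.4,0.4]}'
```

```text
clock: 18.85
position: [0.4845, -0.2246, 0.1311]
ee_rot: [0.0, 0.616, 0.788, 0.0]
contact_force: [0.2, 0.7, -2.9]
width: 0.0547
gripper_force: 95.8
clock: 19.25
position: [0.4843, -0.2243, 0.125]
ee_rot: [-0.0, 0.616, 0.788, 0.0]
contact_force: [-0.0, 0.7, -2.4]
width: 0.0548
gripper_force: 95.8
```

```bash
python3 -m crank '{"translation":[[0,0,3],[0,0,2],[0,0,0],[0,0,0]],"roll":[0,0,0,0],"fingers":[0.4,0.4,0.4,0.4]}'; python3 -m crank '{"translation":[[0,0,3],[0,0,2],[0,0,0],[0,0,0]],"roll":[0,0,0,0],"fingers":[0.4,0.4,0.4,0.4]}'
```

```text
clock: 19.65
position: [0.4838, -0.2239, 0.1197]
ee_rot: [-0.001, 0.616, 0.788, 0.0]
contact_force: [-1.7, 1.5, -3.7]
width: 0.0546
gripper_force: 96.1
clock: 20.05
position: [0.4837, -0.2239, 0.1147]
ee_rot: [-0.001, 0.616, 0.788, 0.0]
contact_force: [-2.1, 3.3, -3.3]
width: 0.0549
gripper_force: 96.0
```

On the post, with light side loads only. I'll nudge to relieve them and keep lowering.

```bash
python3 -m crank '{"translation":[[0.8,-0.4,2],[0,0,5],[0,0,6],[0,0,6],[0,0,0],[0,0,0]],"roll":[0,0,0,0,0,0],"fingers":[0.4,0.4,0.4,0.4,0.4,0.4]}';  python3 -m crank '{"translation":[[0,0,6],[0,0,6],[0,0,6],[0,0,5],[0,0,0],[0,0,0]],"roll":[0,0,0,0,0,0],"fingers":[0.4,0.4,0.4,0.4,0.4,0.4]}'
```

```text
clock: 20.65
position: [0.4837, -0.2238, 0.0956]
ee_rot: [-0.0, 0.616, 0.788, -0.0]
contact_force: [-2.3, 1.6, -3.9]
width: 0.0548
gripper_force: 96.0
clock: 21.25
position: [0.4835, -0.2237, 0.0726]
ee_rot: [-0.001, 0.616, 0.788, -0.0]
contact_force: [-3.5, 2.1, -4.0]
width: 0.0551
gripper_force: 96.0
```

```bash
python3 -m crank '{"translation":[[0.5,-0.6,4],[0,0,4],[0,0,3],[0,0,0],[0,0,0]],"roll":[0,0,0,0,0],"fingers":[0.4,0.4,0.4,0.4,0.4]}';  python3 -m crank '{"translation":[[0,0,3],[0,0,2],[0,0,0],[0,0,0]],"roll":[0,0,0,0],"fingers":[0.4,0.4,0.4,0.4]}' 110
```

```text
clock: 21.75
position: [0.4834, -0.2237, 0.062]
ee_rot: [0.0, 0.616, 0.788, 0.0]
contact_force: [-2.2, 0.8, -4.3]
width: 0.0551
gripper_force: 96.0
clock: 22.15
position: [0.4828, -0.2239, 0.0573]
ee_rot: [0.0, 0.616, 0.788, -0.0]
contact_force: [-5.0, -0.5, 0.1]
width: 0.055
gripper_force: 118.0
```

Meeting the balls at reported z ≈ 0.058, as expected. Now pressing.

```bash
python3 -m crank '{"translation":[[0,-0.6,2],[0,0,2],[0,0,0],[0,0,0]],"roll":[0,0,0,0],"fingers":[0.4,0.4,0.4,0.4]}';  python3 -m crank '{"translation":[[0,0,2],[0,0,2],[0,0,2],[0,0,0]],"roll":[0,0,0,0],"fingers":[0.4,0.4,0.4,0.4]}'; python3 -m crank '{"translation":[[0,0,3],[0,0,3],[0,0,0],[0,0,0]],"roll":[0,0,0,0],"fingers":[0.4,0.4,0.4,0.4]}'
```

```text
clock: 22.55
position: [0.4834, -0.2238, 0.0544]
ee_rot: [0.001, 0.616, 0.788, 0.0]
contact_force: [-4.6, 1.9, 6.3]
width: 0.0547
gripper_force: 118.6
clock: 22.95
position: [0.4831, -0.2237, 0.0472]
ee_rot: [0.001, 0.616, 0.788, 0.0]
contact_force: [-3.1, 0.6, -1.6]
width: 0.0546
gripper_force: 117.4
clock: 23.35
position: [0.4826, -0.2235, 0.0393]
ee_rot: [-0.0, 0.616, 0.788, 0.0]
contact_force: [1.3, -1.8, -17.8]
width: 0.0553
gripper_force: 118.9
```

```bash
python3 -m crank '{"translation":[[0,0,2],[0,0,2],[0,0,2],[0,0,0],[0,0,0]],"roll":[0,0,0,0,0],"fingers":[0.4,0.4,0.4,0.4,0.4]}';  python3 -m crank '{"translation":[[0,0,2],[0,0,0],[0,0,0]],"roll":[0,0,0],"fingers":[0.4,0.4,0.4]}'
```

```text
clock: 23.85
position: [0.4831, -0.2237, 0.0357]
ee_rot: [0.001, 0.616, 0.788, 0.0]
contact_force: [0.9, 0.6, -1.6]
width: 0.0544
gripper_force: 119.8
clock: 24.15
position: [0.4832, -0.2238, 0.0345]
ee_rot: [0.001, 0.616, 0.788, 0.0]
contact_force: [-1.2, 1.3, 5.8]
width: 0.0545
gripper_force: 120.8
```

```bash
python3 -m crank '{"translation":[[0,0,2],[0,0,0],[0,0,0]],"roll":[0,0,0],"fingers":[0.4,0.4,0.4]}'; python3 -m crank '{"translation":[[0,0,1],[0,0,0],[0,0,0]],"roll":[0,0,0],"fingers":[0.4,0.4,0.4]}'
```

```text
clock: 24.45
position: [0.4832, -0.2238, 0.0344]
ee_rot: [0.001, 0.616, 0.788, 0.0]
contact_force: [-5.4, 3.2, 19.0]
width: 0.0545
gripper_force: 122.8
clock: 24.75
position: [0.4832, -0.2239, 0.0344]
ee_rot: [0.002, 0.616, 0.788, 0.0]
contact_force: [-7.9, 4.3, 24.0]
width: 0.0547
gripper_force: 123.7
```

Firm stop at 0.0344, about the expected 0.034, so it is seated. I'll unload, release and retreat.

```bash
python3 -m crank '{"translation":[[0,0,-2.5],[0,0,0],[0,0,0],[0,0,0],[0,0,0],[0,0,0],[0,0,0],[0,0,0]],"roll":[0,0,0,0,0,0,0,0],"fingers":[0.4,0.4,0.6,0.8,1,1,1,1]}' && python3 -m crank '{"translation":[[0,0,-5],[0,0,-30],[0,0,-45],[0,0,-45],[0,0,-45],[0,0,0],[0,0,0]],"roll":[0,0,0,0,0,0,0],"fingers":[1,1,1,1,1,1,1]}'
python3 - <<'E'
from h import *
print(manip.get_state()["position"],manip.get_state()["contact_force"])
a=get_image("side"); h=cv2.cvtColor(a,cv2.COLOR_BGR2HSV); m=((h[...,1]<75)&(h[...,2]>110)).astype(np.uint8)
o=((h[...,0]<14)&(h[...,1]>190)&(h[...,2]>100))[225:300,330:392]; ys,xs=np.where(o); print("orange",len(ys),ys.min()+225 if len(ys) else 0,ys.max()+225 if len(ys) else 0)
g=m[225:300,330:392]; ys,xs=np.where(g); print("grey rows",np.bincount(ys))
th=np.radians(14); ux=np.array([np.cos(th),np.sin(th),0]); uy=np.array([-np.sin(th),np.cos(th),0]); c=np.array([.4842,-.224,0])
print("pred top corners seated",proj("side",[c+i*.028*ux+j*.021*uy+[0,0,.11] for i,j in((1,1),(1,-1),(-1,-1),(-1,1))]).round(1).tolist(),"post tip",proj("side",[c+[0,0,.12]]))
d=cv2.absdiff(a,cv2.imread("pics/side0.png")).max(2)>40; ys,xs=np.where(d[225:300,330:395]); print("changed rows",ys.min()+225,ys.max()+225,"cols",xs.min()+330,xs.max()+330)
for n,(x0,y0,x1,y1) in dict(jar=(365,180,392,216),spare=(257,168,282,203),mallet=(178,135,256,172)).items(): print(n,"changed px",d[y0:y1,x0:x1].sum())
E
```

```text
clock: 25.55
position: [0.4826, -0.2237, 0.0324]
ee_rot: [-0.0, 0.616, 0.788, 0.0]
contact_force: [-0.7, -1.0, -0.1]
width: 0.0852
gripper_force: 0.0
clock: 26.25
position: [0.4831, -0.2239, 0.2041]
ee_rot: [0.002, 0.616, 0.788, 0.0]
contact_force: [-0.7, 0.3, -0.4]
width: 0.0855
gripper_force: 0.0
[ 0.48311036 -0.22391486  0.20411006] [-0.67209902  0.33308344 -0.43688007]
orange 0 0 0
grey rows [ 0  0  0  0  0  0  0  0  0  0  0  0  0  3  8 10  4  6  7  9 15 15 16 16
 15 11 13 13 13 13 12 11 10  9  9  8  9  8  7  8  8  9  9  7  9 14 14 15
 14 12  8  8  7  8 10  7  4  0  1  0  0  1  2  4  6  7  7  6  5  1  1  0
  0  1  1]
pred top corners seated [[359.3, 236.6], [372.0, 244.3], [357.2, 254.7], [344.4, 246.6]] post tip [[358.51276301 242.3519841 ]]
changed rows 238 299 cols 330 370
jar changed px 109
spare changed px 0
mallet changed px 10
```

```bash
python3 -c "
from rig import manip
print(manip.sign_off())"
```

```text
the job is handed in; nothing more can be done
None
```

The block stood on the mat and was let go, then was retaken by its orange ends and pressed past the balls to a firm stop on the stand's base. I released it and handed the job in at about 26 s; no verdict came back. The first grasp missed because the reported tool height was about 38 mm low, so the shut fingers pressed on the block's top at about 30 N. In the last side view the spare and mallet were unchanged; the jar's area did change there, most likely because the gripper was in front of it, and I did not check further.

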